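# Tip the board holder level and press the relay module home

## Robot

A 6-joint arm with a two-finger parallel gripper is mounted at the origin on the work surface. World frame = base frame: x ahead of the robot, y to its left, z up, the work surface at z = 0. Lengths are in m, angles in rad, forces in N, time in s.
With the tool pointing down it reaches from about 0.35 to 0.975 m from the base axis. Payload 4.9 kg.
Tool frame: the origin (TCP) lies at the very end of the fingers, on their centre line; the grasp point (between the pads) lies 19 mm behind it; x points along the fingers, z is the direction in which the jaws open and shut, and the axes are right-handed (so a half turn about x gives the same grasp; the last joint's range is limited). The gripper opens to 85 mm and grips with 20 to 120 N. Pads are 22 mm wide; open, the fingers measure 114 mm over their backs; the gripper's body (76 mm by 85 mm) begins 54 mm behind the grasp point. The pads swing forward as they close: fully open they stand 13 mm farther back than shut.
Start: joints at [-1.235, 0.053, 1.613, -0, 1.476, -0.119], TCP at [0.275, -0.561, 0.231] pointing down, gripper open.
Joint ranges: [-3.01, 3.01], [-1.01, 2.22], [0.06, 2.58], [-1.02, 4.17], [0.09, 2.62], [-3.14, 3.14]. Speed limits (rad/s): [2.57, 2.57, 3.14, 3.14, 3.14, 3.14].

## Interface

Orientations are given as a unit quaternion [w, x, y, z].
In Python, from plant import manip, viewer gives the robot as it stands.
- The arm moves only by the shell command python3 -m inch 'ROWS'. ROWS is JSON, a list of rows, each an object with "fingers": the opening, from -1 (shut) to 1 (fully open), so that 0 is half open; "delta_pos": the shift along the tool's x, y, z in cm, a list of three; "twist": the turn, a rotation vector about the tool's x, y, z in degrees, a list of three. A call has 1 to 5 rows; each row shifts and turns the commanded pose from where the row before left it, along the tool's axes as they then stand; what a row does not reach is not made up. A row lasts 1/8 s, in which the tool goes at most 62.5 mm and 10.7 degrees, less where a joint would pass 70% of its speed; a pose out of reach is approached as far as the arm can. A call is refused whole if a number of a shift passes 6.25 or a number of a turn 10.7, either way. A call with a gripper value outside its range is refused whole. The fingers move at their own pace and stop on an object; the grip force is fixed at half the most. Time passes only in rows, so rows that do not move let the fingers close. It gives the time, the measured TCP pose, the force and the opening at its end, in the units of the state.
- manip.state(): the state, without advancing time (a new reading comes with each control period).
- viewer.grab_frame(name): name is "scene" or "top" or "wrist"; returns a dict with "pixels" (384x512x3 uint8, blue, green, red), "range_z" (384x512 float32, m along the optical axis (not along the pixel's ray), 0 where there is no reading), "K" (3x3 intrinsics, pixels), "k1" (the pictures are not rectified: a ray, as slopes to the right and down, at radius r is drawn at 1 + k1 r^2 times it, then the intrinsics apply), "pose" (4x4, takes a point from camera to world coordinates). Camera axes: x right, y down, z forward; pixel columns grow to the right and rows downward; lengths in m; the calibration is good to about 2 mm. A picture is of the moment at which its call begins.
- manip.job_done(): hands the job in, once; it reports no verdict.
The state is a dict: "time": time; "joint_pos": joint angles; "joint_vel": joint speeds; "joint_efforts": joint torques, N m; "tool_pos": TCP position; "tool_rot": TCP orientation; "contact_force": force on the tool from outside, world axes, zero at the start; "ft_torque": the same for the moment, N m; "gripper_width": opening from 0.0 (shut) to 1.0 (fully open).
Only numpy, scipy, OpenCV 4.12 (cv2) and the standard library are available. Lean on these libraries where they do the work, as an engineer would, in place of code of your own. Each camera call takes 0.05 s, during which the arm holds its last target.

## Task

The soldering on the underside of the circuit board is finished: tip the board in its rotating holder until it clicks into its level stop with the components facing up, and then press the plug-in module that stands proud of its socket straight down until it sits flat on the socket. Turn the board by its steel frame, without pressing on the board or its other components, and leave everything else on the table where it lies.

Things in the scene. Friction and masses are not known exactly. Their poses are not given: they have to be found in the camera images.
- holder: rotating circuit-board holder, fixed: grey base plate 150 (x) x 330 (y) x 10 mm with uprights 12 mm thick, 40 mm wide, 150 mm high at y = +-150 mm that carry a turning frame. Origin: middle of the plate's underside; x away from the robot (give or take yaw), y parallel to the turning axis, which runs 130 mm above the origin. At the -y end a star wheel and sprung ball click every 45 degrees
- board_frame (a joint): frame's angle about the holder's y axis, rad: 0 = level, components up (wanted); 1.57 = upright, components facing holder +x, soldered side to the robot. Starts in the stop at 0.79, 1.57 or 2.36. Stops every 0.785; ends at -1.0 and 2.75. Takes 0.55 N m to leave a stop (8 N at the rail); past half way it snaps on. Can overshoot to -0.79. Rail centre at holder x = -70 cos q, z = 130 + 70 sin q mm
- rail (a point): middle (on the centre line) of the frame's rail that is on top when the board is upright and at the robot's side when level: bare round steel bar, 12 mm thick, 250 mm long, 70 mm from the turning axis; black clamps 24 mm long on its inner side, 78 mm each way from here; bar free between. Axes turn with the frame: z out of the component side, y along the bar. An equal rail is opposite
- board: circuit board 110 x 200 x 3 mm in the frame; heat sink, transformer, capacitors (all under 40 mm high) and the module's socket on its component side. Origin at its middle, on the turning axis; z out of the component side, y along the turning axis. Its edge lies 15 mm inside the rail's centre line. Not to be pressed on
- module (a joint): how far the plug-in module is pressed in, m: starts between 0 and 0.003 (12 to 9 mm proud of the socket), 0.012 = home, its body flat on the socket. Slides square to the board, needs about 8 N to move and stays where it is left
- module_top (a point): centre of the flat top of the plug-in relay module in the socket on the board: dark grey box 30 (x) x 80 (y) x 42 mm high, the tallest thing on the board. With the frame level its top is 187.5 mm above the table when home, up to 12 mm more when proud. It lies at x = +4, y = +40 mm in the board's frame. Axes turn with the frame, z out of the component side
- old_module: the worn-out module that was taken out, the same shape as the plug-in one (body 30 x 80 x 42 mm with a 20 x 70 x 13 mm plug), lying loose on its side on the table beyond the holder; origin at the middle of the plug's end face, z along the module from plug to top; a bystander
- screwdriver: screwdriver 190 mm long lying along its x axis on the table at the robot's side of the holder, origin at its middle underneath; a bystander
- multimeter: hand-held multimeter 150 x 78 x 46 mm lying on its back at the left, origin at its middle underneath; a bystander (a fixed power supply, 165 mm high, stands beyond it at the left edge)
- solder_reel: reel of solder, 60 mm across and 40 mm high, standing flat at the right, origin at its middle underneath; a bystander
- parts_box: lidded clear plastic box 136 x 196 x 70 mm at the right of the holder, origin at its middle underneath; a bystander (a fixed soldering station and kettle, up to 210 mm high, stand beyond it)
- solder_pump: desoldering pump, a 200 mm long, 22 mm thick barrel with a nozzle, lying along its x axis left of the holder, origin at its middle underneath; a bystander
- bottle: water bottle, 64 mm across and 200 mm high, at the far left of the holder, origin at its middle underneath; a bystander

How it is judged:
By the outcome, as a careful person would: the job done as asked, in the order asked, and still so for the second after the job is handed in, with the robot touching nothing.
It also fails if it takes over 42 s, if anything falls off the work surface, if the arm or the gripper's body presses on something with over 40 N, if the wrist force passes 120 N, or if a joint passes its speed limit or range.

## Working session

There is one attempt and no reset: what is moved stays moved. The work goes in short steps, Python scripts to look and compute and a shell command to move; the robot and the scene stay as the last step left them, time stands still between calls to the robot, and variables do not carry over. Pictures are saved under pics/ and viewed, and the job is handed in when it is done.

```bash
ls; mkdir -p pics; python3 - <<'E'
from plant import manip, viewer
import cv2
for n in ["scene","top","wrist"]:
    f=viewer.grab_frame(n); cv2.imwrite(f"pics/{n}0.png",f["pixels"]); 
    import numpy as np; np.savez(f"{n}0.npz",**f)
    print(n,f["K"].tolist(),f["k1"],f["pose"].round(3).tolist())
print(manip.state())
E
```

```text
pics
scene [[402.1297574118492, 0.0, 255.79532221333736], [0.0, 402.1297574118492, 187.90642568367747], [0.0, 0.0, 1.0]] 0.04347791788880985 [[0.326, 0.735, -0.595, 1.284], [0.945, -0.256, 0.202, -0.24], [-0.004, -0.628, -0.778, 1.12], [0.0, 0.0, 0.0, 1.0]]
top [[445.34182249637354, 0.0, 257.1282052518038], [0.0, 445.34182249637354, 195.6657708198009], [0.0, 0.0, 1.0]] -0.08098475998886702 [[-0.021, -0.999, 0.032, 0.483], [-1.0, 0.02, -0.013, 0.013], [0.012, -0.032, -0.999, 1.513], [0.0, 0.0, 0.0, 1.0]]
wrist [[273.90254087888377, 0.0, 260.06194012212603], [0.0, 273.90254087888377, 192.68977079332203], [0.0, 0.0, 1.0]] -0.02712160751094112 [[0.439, -0.866, -0.239, 0.335], [-0.899, -0.423, -0.116, -0.531], [-0.001, 0.265, -0.964, 0.374], [0.0, 0.0, 0.0, 1.0]]
{'time': 0.15, 'joint_pos': array([-1.23501035e+00,  5.32098460e-02,  1.61395503e+00,  2.67405379e-05,
        1.47599232e+00, -1.19032799e-01]), 'joint_vel': array([ 2.05416529e-04, -1.37529435e-03, -4.37086253e-03,  7.19431081e-05,
       -9.61121608e-04, -1.34711163e-03]), 'joint_efforts': array([ 4.97095589e-04, -3.94242454e+01, -3.70721734e+01, -9.77406921e-05,
        4.70906147e-03, -1.20027423e-05]), 'tool_pos': array([ 0.27439393, -0.56101871,  0.23035664]), 'tool_rot': array([ 0.59942813,  0.3747542 ,  0.60027864, -0.37404646]), 'contact_force': array([ 0.13495598, -0.15522499, -0.48690439]), 'ft_torque': array([-0.02024125, -0.02803637,  0.00840851]), 'gripper_width': 1.0011261136188838}
```

View pics/scene0.png

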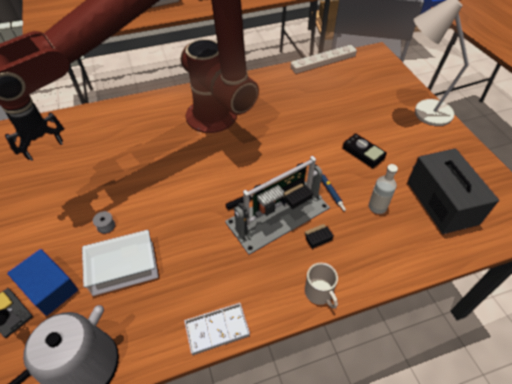

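View pics/top0.png

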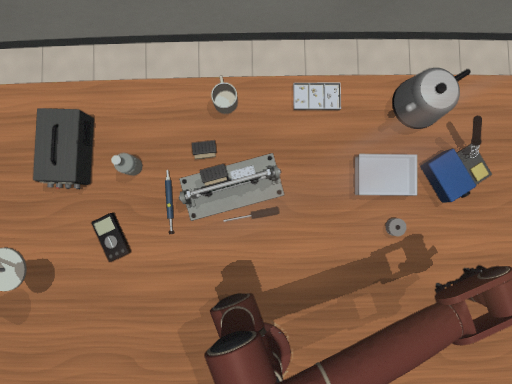

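The board stands roughly upright with components away from the robot (top view, holder at about pixels 180–285, 154–219). I'll get the metrics from the depth images.

```bash
cat > h.py <<'E'
import numpy as np, cv2
from scipy.spatial.transform import Rotation as R
def rays(f):
    K=f["K"];k=float(f["k1"]);h,w=f["range_z"].shape
    v,u=np.mgrid[:h,:w].astype(float)
    xd=(u-K[0,2])/K[0,0];yd=(v-K[1,2])/K[1,1]
    x,y=xd.copy(),yd.copy()
    for _ in range(20):
        s=1+k*(x*x+y*y); x=xd/s;y=yd/s
    return x,y
def cloud(f):
    x,y=rays(f);z=f["range_z"]
    P=np.stack([x*z,y*z,z],-1)@f["pose"][:3,:3].T+f["pose"][:3,3]
    P[z==0]=np.nan
    return P
def proj(f,p):
    T=np.linalg.inv(f["pose"]);c=T[:3,:3]@np.asarray(p)+T[:3,3]
    x,y=c[:2]/c[2];s=1+float(f["k1"])*(x*x+y*y);K=f["K"]
    return K[0,0]*x*s+K[0,2],K[1,1]*y*s+K[1,2]
E
python3 - <<'E'
from h import *
for n in ["top","scene"]:
    f=dict(np.load(n+"0.npz"));P=cloud(f).reshape(-1,3)
    c=P[(P[:,0]>.4)&(P[:,0]<.85)&(P[:,1]>-.15)&(P[:,1]<.4)]
    pl=c[(c[:,2]>.005)&(c[:,2]<.016)]
    # plate
    r=cv2.minAreaRect((pl[:,:2]*1000).astype(np.float32)); print(n,"plate",r,len(pl))
    for lo in np.arange(.06,.24,.01):
        s=c[(c[:,2]>lo)&(c[:,2]<=lo+.01)]
        if len(s): print(round(lo,2),len(s),s.min(0).round(3),s.max(0).round(3),np.median(s,0).round(3))
f=dict(np.load("top0.npz"))
cv2.imwrite("pics/topz.png",cv2.resize(f["pixels"][130:240,90:300],None,fx=3.6,fy=3.6,interpolation=cv2.INTER_CUBIC))
f=dict(np.load("scene0.npz"))
cv2.imwrite("pics/scz.png",cv2.resize(f["pixels"][120:270,200:400],None,fx=4,fy=4,interpolation=cv2.INTER_CUBIC))
E
```

```text
top plate ((625.8271484375, 125.15756225585938), (548.646728515625, 448.3261413574219), 89.85508728027344) 3085
0.06 131 [ 0.516 -0.071  0.06 ] [0.849 0.399 0.07 ] [0.57  0.093 0.065]
0.07 65 [ 0.509 -0.064  0.07 ] [0.838 0.396 0.08 ] [0.579 0.144 0.077]
0.08 61 [ 0.509 -0.066  0.08 ] [0.841 0.398 0.09 ] [0.591 0.113 0.084]
0.09 73 [ 0.512 -0.057  0.09 ] [0.85  0.398 0.1  ] [0.657 0.118 0.094]
0.1 31 [ 0.509 -0.071  0.1  ] [0.827 0.391 0.11 ] [0.575 0.148 0.105]
0.11 35 [ 0.509 -0.068  0.111] [0.667 0.396 0.12 ] [0.585 0.216 0.115]
0.12 64 [ 0.509 -0.08   0.12 ] [0.667 0.4   0.13 ] [0.62  0.386 0.127]
0.13 370 [ 0.509 -0.079  0.13 ] [0.662 0.4   0.14 ] [0.593 0.134 0.137]
0.14 323 [ 0.511 -0.073  0.14 ] [0.651 0.4   0.15 ] [0.593 0.128 0.143]
0.15 56 [ 0.518 -0.072  0.15 ] [0.611 0.229 0.16 ] [ 0.594 -0.048  0.153]
0.16 130 [0.532 0.004 0.16 ] [0.616 0.193 0.17 ] [0.599 0.038 0.164]
0.17 77 [ 0.526 -0.044  0.17 ] [0.618 0.199 0.179] [0.597 0.041 0.173]
0.18 4 [ 0.533 -0.04   0.187] [0.586 0.149 0.189] [0.57  0.004 0.189]
0.19 58 [ 0.528 -0.037  0.191] [0.639 0.4   0.2  ] [0.56  0.091
[... 717 characters left out ...]
527 -0.078  0.12 ] [0.667 0.4   0.13 ] [0.615 0.103 0.125]
0.13 296 [ 0.521 -0.078  0.13 ] [0.661 0.399 0.14 ] [0.604 0.118 0.136]
0.14 573 [ 0.513 -0.076  0.14 ] [0.66 0.4  0.15] [0.595 0.121 0.144]
0.15 200 [ 0.521 -0.073  0.15 ] [0.618 0.233 0.16 ] [0.568 0.087 0.154]
0.16 205 [ 0.525 -0.044  0.16 ] [0.619 0.203 0.17 ] [0.587 0.05  0.166]
0.17 275 [ 0.53  -0.044  0.17 ] [0.619 0.203 0.18 ] [0.586 0.05  0.175]
0.18 136 [ 0.53  -0.043  0.18 ] [0.615 0.205 0.19 ] [0.567 0.076 0.185]
0.19 58 [ 0.53  -0.044  0.19 ] [0.603 0.204 0.2  ] [0.585 0.013 0.195]
0.2 303 [ 0.528 -0.044  0.2  ] [0.604 0.202 0.21 ] [0.568 0.076 0.206]
0.21 49 [ 0.526 -0.043  0.21 ] [0.604 0.206 0.218] [0.585 0.01  0.212]
```

View pics/topz.png

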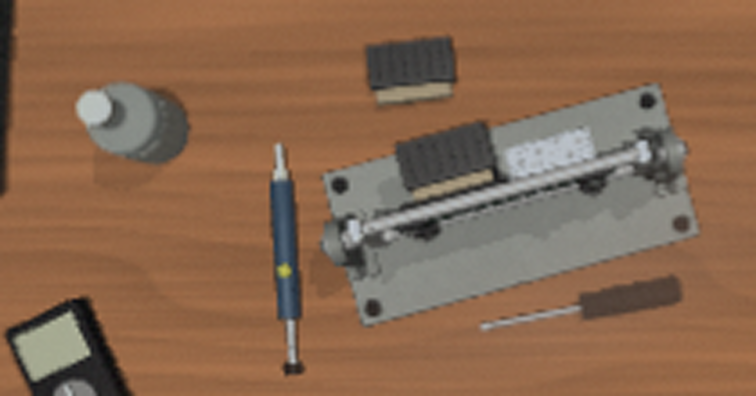

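View pics/scz.png

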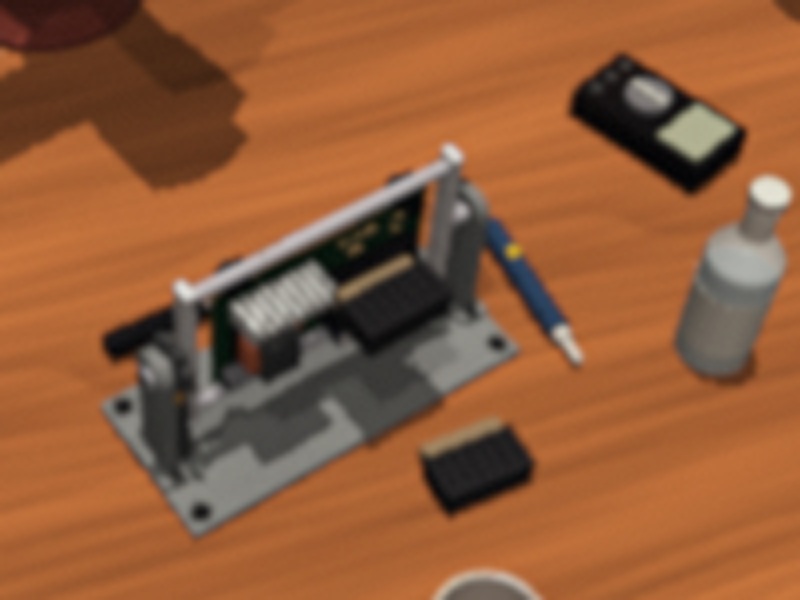

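Both views show the frame upright (q≈1.57) with components away from the robot. The left half, above the module, has no tall parts near the rail. Next I'll fit the holder pose.

```bash
python3 - <<'E'
from h import *
for n in ["top","scene"]:
    f=dict(np.load(n+"0.npz"));P=cloud(f).reshape(-1,3)
    P=P[np.isfinite(P[:,0])]
    tb=P[(abs(P[:,2])<.006)&(P[:,0]>.3)&(P[:,0]<.8)&(abs(P[:,1])<.4)]
    print(n,"table z",np.median(tb[:,2]))
    c=P[(P[:,0]>.45)&(P[:,0]<.75)&(P[:,1]>-.12)&(P[:,1]<.28)]
    s=c[(c[:,2]>.197)&(c[:,2]<.216)&(c[:,0]<.63)&(c[:,1]<.205)]
    for _ in range(3):
        a=np.polyfit(s[:,1],s[:,0],1);r=s[:,0]-np.polyval(a,s[:,1]);s=s[abs(r)<.008]
    print("rail fit",a,"yaw",-np.degrees(np.arctan(a[0])),"y",s[:,1].min(),s[:,1].max(),"z95",np.percentile(s[:,2],[5,50,95]),"resid",r.std())
    # plate
    px=f["pixels"].reshape(-1,3).astype(int)
    m=np.isfinite(cloud(f).reshape(-1,3)[:,0]); px=px[m]
    g=(px.max(1)-px.min(1)<35)&(P[:,2]>.004)&(P[:,2]<.016)&(P[:,0]>.45)&(P[:,0]<.75)&(P[:,1]>-.12)&(P[:,1]<.28)
    img=np.zeros((330,430),np.uint8)
    pts=P[g][:,:2]; print(len(pts))
    # cluster: median-based distance
    q=(pts-[.45,-.12])*1000
    for u,v in q.astype(int): cv2.circle(img,(v,u),3,255,-1)
    nn,l,st,ce=cv2.connectedComponentsWithStats(img)
    k=1+st[1:,4].argmax()
    sel=np.array([l[int(u),int(v)]==k for u,v in q])
    r=cv2.minAreaRect((pts[sel]*1000).astype(np.float32));print("rect",r)
from plant import manip
s=manip.state();q=s["tool_rot"];M=R.from_quat([q[1],q[2],q[3],q[0]]).as_matrix();print(M.round(3))
E
```

```text
top table z -0.0007974541812982849
rail fit [-0.25255711  0.58448676] yaw 14.174053471646456 y -0.042281829745164846 0.202210599056452 z95 [0.19943667 0.20404865 0.21174529] resid 0.003833120166265442
2572
rect ((526.247802734375, 70.76534271240234), (72.78140258789062, 328.2970275878906), 13.839322090148926)
scene table z 0.0009728769694192785
rail fit [-0.2493314   0.58691168] yaw 14.00018348098572 y -0.044214579570311885 0.20267038563059428 z95 [0.19949653 0.20630266 0.21280323] resid 0.0034674278281420882
2032
rect ((589.3690185546875, 86.95222473144531), (100.85902404785156, 327.5481872558594), 13.832841873168945)
[[-0.     0.898  0.439]
 [ 0.001  0.439 -0.898]
 [-1.     0.    -0.002]]
```

```bash
python3 - <<'E'
from h import *
th=np.radians(14);hx=np.array([np.cos(th),np.sin(th)]);hy=np.array([-np.sin(th),np.cos(th)])
for n in ["top","scene"]:
    f=dict(np.load(n+"0.npz"));P=cloud(f).reshape(-1,3);px=f["pixels"].reshape(-1,3).astype(int)
    d=P[:,:2]-[.566,.08];L=np.c_[d@hx,d@hy,P[:,2]]*1000
    g=(px.max(1)-px.min(1)<35)&(L[:,2]>4)&(L[:,2]<16)&(abs(L[:,0])<95)&(abs(L[:,1])<180)
    r=cv2.minAreaRect((P[g][:,:2]*1000).astype(np.float32));print(n,r)
    print(np.percentile(L[g],[.5,1,99,99.5],axis=0).round(1).tolist())
    # rail cross-section, profile near y=+-60
    for lo,hi in [(-60,-20),(20,60)]:
        s=(L[:,1]>lo)&(L[:,1]<hi)&(L[:,2]>190)&(abs(L[:,0])<25)
        print(lo,hi,s.sum(),np.percentile(L[s],[5,50,95],axis=0).round(1)[:,[0,2]].tolist())
    # upper region component tops in y 20..60
        s=(L[:,1]>lo)&(L[:,1]<hi)&(L[:,2]>150)&(abs(L[:,0])<70)
        H=L[s]; 
        for z in range(150,200,10):
            k=H[(H[:,2]>=z)&(H[:,2]<z+10)]
            if len(k):print("   z",z,"x",k[:,0].min().round(),k[:,0].max().round(),len(k))
E
```

```text
top ((564.0570068359375, 80.31024932861328), (149.6191864013672, 328.73822021484375), 14.296212196350098)
[[-76.1, -161.6, 4.1], [-75.6, -160.1, 4.2], [71.3, 161.8, 15.3], [72.0, 163.2, 15.5]]
-60 -20 55 [[-6.1, 199.6], [-1.1, 204.5], [4.3, 207.7]]
   z 150 x 12.0 17.0 4
   z 160 x 8.0 34.0 71
   z 170 x 8.0 35.0 43
   z 190 x -7.0 4.0 4
20 60 56 [[-6.5, 198.7], [-1.3, 204.0], [4.0, 207.6]]
   z 190 x -7.0 4.0 6
scene ((566.8784790039062, 81.0795669555664), (147.3436279296875, 328.1982727050781), 13.832841873168945)
[[-68.8, -162.2, 4.9], [-64.6, -161.6, 5.7], [73.1, 158.1, 15.8], [73.6, 159.7, 15.9]]
-60 -20 51 [[-4.4, 200.9], [1.2, 206.1], [5.2, 209.7]]
   z 150 x 30.0 35.0 11
   z 160 x -4.0 35.0 68
   z 170 x -3.0 37.0 99
   z 180 x -3.0 1.0 24
   z 190 x 3.0 3.0 1
20 60 46 [[-6.4, 200.4], [0.3, 205.9], [4.2, 209.2]]
   z 150 x -2.0 15.0 34
   z 160 x -2.0 5.0 22
   z 170 x -2.0 5.0 23
   z 180 x -4.0 5.0 24
   z 190 x -0.0 -0.0 1
```

Holder origin is about (0.5655, 0.0805), yaw 14.1°, and the rail top is at z≈0.206. Between holder y=+20 and +60 nothing stands out near the rail. Plan:
1. Shut the fingers and align the jaw axis with the bar, turning +12° about tool x.
2. Go over to the component side of the rail at holder y=+30.
3. Pull the rail towards the robot, then press it down.

```bash
python3 -m inch '[{"fingers":-1,"delta_pos":[-3,0,0],"twist":[6,0,0]},{"fingers":-1,"delta_pos":[-3,0,0],"twist":[6,0,0]},{"fingers":-1,"delta_pos":[0,3.7,-4.5],"twist":[0,0,0]},{"fingers":-1,"delta_pos":[0,3.7,-4.5],"twist":[0,0,0]},{"fingers":-1,"delta_pos":[0,3.7,-4.5],"twist":[0,0,0]}]'
python3 -m inch '[{"fingers":-1,"delta_pos":[0,3.7,-4.5],"twist":[0,0,0]},{"fingers":-1,"delta_pos":[0,3.7,-4.5],"twist":[0,0,0]},{"fingers":-1,"delta_pos":[0,3.7,-4.5],"twist":[0,0,0]},{"fingers":-1,"delta_pos":[0,3.7,-4.5],"twist":[0,0,0]},{"fingers":-1,"delta_pos":[0,0,0],"twist":[0,0,0]}]'
cat >> h.py <<'E'
YAW=np.radians(14.1);O=np.array([.5655,.0805])
hx=np.array([np.cos(YAW),np.sin(YAW)]);hy=np.array([-np.sin(YAW),np.cos(YAW)])
def st(goal=None):
    from plant import manip
    s=manip.state();q=s["tool_rot"];M=R.from_quat([q[1],q[2],q[3],q[0]]).as_matrix()
    d=s["tool_pos"][:2]-O
    print("t",s["time"],"holder mm",(np.array([d@hx,d@hy,s["tool_pos"][2]])*1000).round(1),"F",s["contact_force"].round(1),"grip",round(s["gripper_width"],2),"j",s["joint_pos"].round(2))
    print(" jaw vs -hy deg",np.degrees(np.arctan2(*(M[:2,2]@np.c_[hx,-hy]))).round(2),"tilt",M[2,:].round(3))
    if goal is not None:
        g=np.array(goal)/1000;w=np.r_[O+g[0]*hx+g[1]*hy,g[2]]
        print(" tool delta cm",((w-s["tool_pos"])@M*100).round(2))
E
python3 -c "
from h import *; st([36,30,260])"
```

```text
time: 0.78
tool_pos: [0.3498, -0.4019, 0.2909]
tool_rot: [0.557, 0.435, 0.557, -0.435]
contact_force: [1.5, -0.2, 0.4]
gripper_width: -0.003
time: 1.4
tool_pos: [0.4502, -0.1898, 0.2911]
tool_rot: [0.559, 0.434, 0.559, -0.433]
contact_force: [0.3, -0.9, -0.3]
gripper_width: 0.0
t 1.4 holder mm [-177.6 -234.1  291.1] F [ 0.3 -0.9 -0.3] grip 0.0 j [-0.55 -0.31  1.84  0.    1.61  0.77]
 jaw vs -hy deg 0.32 tilt [-1.     0.    -0.001]
 tool delta cm [  3.13  21.51 -26.29]
```

```bash
python3 -m inch '[{"fingers":-1,"delta_pos":[0,3.6,-4.4],"twist":[0,0,0]},{"fingers":-1,"delta_pos":[0,3.6,-4.4],"twist":[0,0,0]},{"fingers":-1,"delta_pos":[0,3.6,-4.4],"twist":[0,0,0]},{"fingers":-1,"delta_pos":[0,3.6,-4.4],"twist":[0,0,0]},{"fingers":-1,"delta_pos":[0,3.6,-4.4],"twist":[0,0,0]}]'
python3 -m inch '[{"fingers":-1,"delta_pos":[0,3.5,-4.3],"twist":[0,0,0]},{"fingers":-1,"delta_pos":[0,0,0],"twist":[0,0,0]}]'
python3 -c "
from h import *; st([32,30,191])
from plant import viewer
for n in ['wrist','scene']:
  f=viewer.grab_frame(n);cv2.imwrite(f'pics/{n}1.png',f['pixels'])"
```

```text
time: 2.02
tool_pos: [0.5711, 0.0646, 0.291]
tool_rot: [0.557, 0.435, 0.557, -0.436]
contact_force: [0.8, -0.9, 0.6]
gripper_width: -0.002
time: 2.28
tool_pos: [0.5946, 0.1162, 0.2901]
tool_rot: [0.558, 0.434, 0.559, -0.435]
contact_force: [0.2, -0.4, 1.0]
gripper_width: -0.002
t 2.275 holder mm [ 37.   27.5 290.1] F [ 0.2 -0.4  1. ] grip -0.0 j [ 0.07 -0.02  1.59  0.    1.57  1.39]
 jaw vs -hy deg 0.14 tilt [-1.    -0.002 -0.   ]
 tool delta cm [ 9.91 -0.48 -0.25]
```

View pics/wrist1.png

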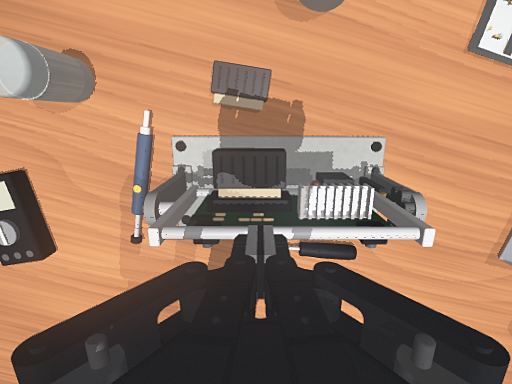

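View pics/scene1.png

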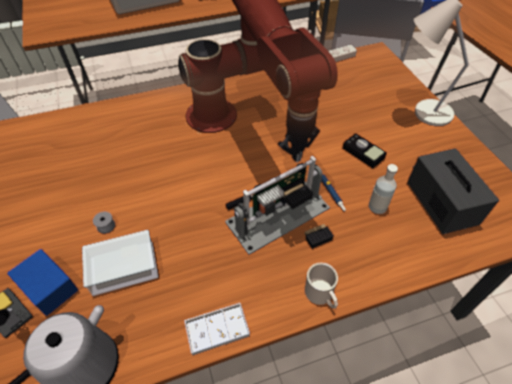

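The wrist view shows the fingertips at about (262,232), in front of the rail by parallax, since the camera sits on the +x side. The flat board area at (215–275, 215) is clear. I'll check the rail against the wrist depth before lowering.

```bash
python3 - <<'E'
from h import *
from plant import viewer
f=viewer.grab_frame("wrist");P=cloud(f)
d=P[...,:2]-O;L=np.stack([d@hx,d@hy,P[...,2]],-1)*1000
for lo,hi in [(-60,-30),(60,75),(-110,-95),(95,110)]:
    s=(L[...,1]>lo)&(L[...,1]<hi)&(L[...,2]>190)&(L[...,2]<216)&(abs(L[...,0])<25)
    print(lo,s.sum(),np.percentile(L[s],[5,50,95],axis=0).round(1).tolist() if s.any() else 0)
s=(L[...,2]>215)&(L[...,2]<305)&(abs(L[...,1]-28)<40)&(abs(L[...,0]-37)<30); print("tip",s.sum(),np.percentile(L[s],[1,50,99],axis=0).round(1).tolist() if s.any() else 0)
m=(L[...,1]>20)&(L[...,1]<60)&(L[...,2]>150)&(L[...,2]<190)&(L[...,0]<60)
print("under rail",np.percentile(L[m],[1,50,99],axis=0).round(1).tolist() if m.any() else 0)
E
```

```text
-60 425 [[-1.8, -58.6, 201.9], [4.7, -45.0, 205.5], [8.5, -31.5, 207.2]]
60 304 [[-6.8, 61.1, 193.9], [4.2, 68.7, 204.5], [8.5, 74.4, 207.1]]
-110 213 [[-2.2, -109.2, 202.1], [4.5, -102.5, 205.8], [8.4, -95.7, 207.5]]
95 213 [[-1.3, 95.9, 201.1], [5.0, 102.5, 205.4], [8.6, 109.5, 206.9]]
tip 305 [[42.8, 12.5, 295.0], [47.1, 25.6, 301.1], [47.8, 38.4, 304.9]]
under rail [[3.1, 20.5, 152.1], [4.2, 39.5, 176.5], [8.2, 59.5, 186.2]]
```

```bash
python3 -m inch '[{"fingers":-1,"delta_pos":[4.5,-0.3,-0.2],"twist":[0,0,0]},{"fingers":-1,"delta_pos":[4.0,0,0],"twist":[0,0,0]},{"fingers":-1,"delta_pos":[1.4,0,0],"twist":[0,0,0]},{"fingers":-1,"delta_pos":[0,-0.6,0],"twist":[0,0,0]},{"fingers":-1,"delta_pos":[0,0,0],"twist":[0,0,0]}]'
python3 -c "
from h import *; st([18,30,190])
from plant import viewer
for n in ['wrist']:
  f=viewer.grab_frame(n);cv2.imwrite(f'pics/{n}2.png',f['pixels'])"
```

```text
time: 3.05
tool_pos: [0.5856, 0.1137, 0.1947]
tool_rot: [0.558, 0.436, 0.556, -0.434]
contact_force: [0.5, -0.2, 0.2]
gripper_width: -0.001
t 3.05 holder mm [ 27.6  27.3 194.7] F [ 0.5 -0.2  0.2] grip -0.0 j [ 0.07  0.01  1.72 -0.    1.41  1.39]
 jaw vs -hy deg -0.08 tilt [-1.     0.003  0.001]
 tool delta cm [ 0.47 -0.96 -0.27]
```

View pics/wrist2.png

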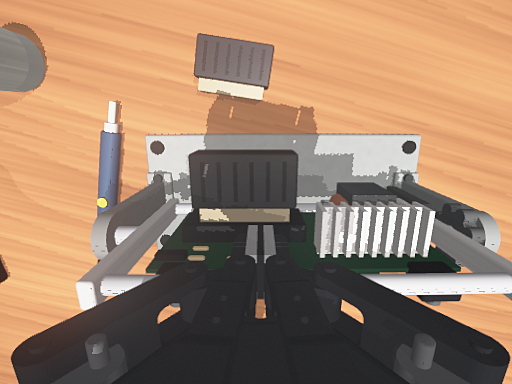

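The tips, at about (262,290), are on the component side of the rail and clear of the heat sink and module. I'll pull towards the robot slowly.

```bash
python3 -m inch '[{"fingers":-1,"delta_pos":[0.3,-0.6,0],"twist":[0,0,0]},{"fingers":-1,"delta_pos":[0,-0.5,0],"twist":[0,0,0]},{"fingers":-1,"delta_pos":[0,-0.5,0],"twist":[0,0,0]},{"fingers":-1,"delta_pos":[0,-0.5,0],"twist":[0,0,0]},{"fingers":-1,"delta_pos":[0,-0.3,0],"twist":[0,0,0]}]'
python3 -c "
from h import *; st()"
```

```text
time: 3.72
tool_pos: [0.5651, 0.1092, 0.1904]
tool_rot: [0.56, 0.438, 0.555, -0.432]
contact_force: [13.2, 3.5, -7.0]
gripper_width: -0.001
t 3.725 holder mm [  6.6  27.9 190.4] F [13.2  3.5 -7. ] grip -0.0 j [ 0.06 -0.04  1.78  0.    1.39  1.39]
 jaw vs -hy deg -0.04 tilt [-1.     0.012  0.   ]
```

```bash
python3 -m inch '[{"fingers":-1,"delta_pos":[0,-0.4,0],"twist":[0,0,0]},{"fingers":-1,"delta_pos":[0,-0.4,0],"twist":[0,0,0]},{"fingers":-1,"delta_pos":[0,-0.3,0],"twist":[0,0,0]}]'
python3 -c "
from h import *; st()"
```

```text
time: 4.1
tool_pos: [0.5514, 0.1059, 0.1889]
tool_rot: [0.558, 0.436, 0.557, -0.434]
contact_force: [4.9, 0.5, -3.8]
gripper_width: -0.005
t 4.1 holder mm [ -7.5  28.1 188.9] F [ 4.9  0.5 -3.8] grip -0.01 j [ 0.06 -0.07  1.81  0.    1.4   1.38]
 jaw vs -hy deg -0.03 tilt [-1.     0.003 -0.   ]
```

```bash
python3 -m inch '[{"fingers":-1,"delta_pos":[-0.1,-0.4,0],"twist":[0,0,0]},{"fingers":-1,"delta_pos":[-0.1,-0.3,0],"twist":[0,0,0]},{"fingers":-1,"delta_pos":[-0.1,0,0],"twist":[0,0,0]}]'
python3 -c "
from h import *; st()
from plant import viewer
for n in ['scene']:
  f=viewer.grab_frame(n);cv2.imwrite(f'pics/{n}3.png',cv2.resize(f['pixels'][100:270,200:400],None,fx=3.5,fy=3.5))"
```

```text
time: 4.47
tool_pos: [0.5437, 0.1039, 0.1927]
tool_rot: [0.557, 0.435, 0.557, -0.435]
contact_force: [0.1, -0.9, -0.3]
gripper_width: 0.002
t 4.475 holder mm [-15.4  28.  192.7] F [ 0.1 -0.9 -0.3] grip 0.0 j [ 0.05 -0.09  1.82 -0.    1.41  1.38]
 jaw vs -hy deg -0.04 tilt [-1. -0.  0.]
```

View pics/scene3.png

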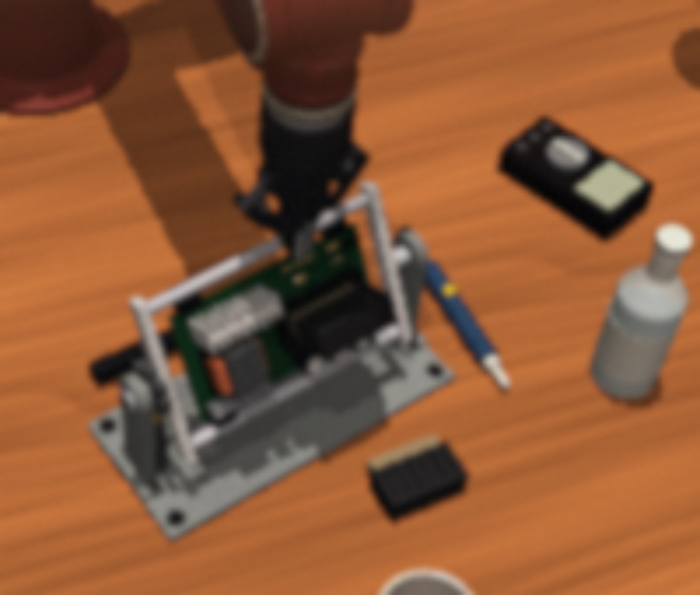

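The frame snapped to the 45° stop: contact force is 0 and the rail is leaning to the robot. Next I'll lift, move over the rail and press it down.

```bash
python3 -m inch '[{"fingers":-1,"delta_pos":[-4.0,0,0],"twist":[0,0,0]},{"fingers":-1,"delta_pos":[0,-3.8,0],"twist":[0,0,0]},{"fingers":-1,"delta_pos":[0,0,0],"twist":[0,0,0]}]'
python3 - <<'E'
from h import *; st([-55,28,190])
from plant import viewer
for n in ["wrist","scene","top"]:
    f=viewer.grab_frame(n);P=cloud(f)
    d=P[...,:2]-O;L=np.stack([d@hx,d@hy,P[...,2]],-1)*1000
    for lo,hi in [(-60,-30),(55,65),(95,110)]:
        s=(L[...,1]>lo)&(L[...,1]<hi)&(L[...,2]>165)&(L[...,2]<200)&(abs(L[...,0]+50)<15)
        if s.sum()>3:print(n,lo,s.sum(),np.percentile(L[s],[5,50,95],axis=0).round(1)[:,[0,2]].tolist())
E
```

```text
time: 4.9
tool_pos: [0.5057, 0.0945, 0.2325]
tool_rot: [0.557, 0.435, 0.557, -0.435]
contact_force: [0.6, 0.1, -0.1]
gripper_width: 0.005
t 4.9 holder mm [-54.6  28.1 232.5] F [ 0.6  0.1 -0.1] grip 0.0 j [ 0.04 -0.22  1.86 -0.    1.49  1.37]
 jaw vs -hy deg -0.06 tilt [-1.    -0.001  0.   ]
 tool delta cm [ 4.25 -0.04  0.01]
wrist -60 43 [[-35.6, 195.3], [-35.4, 196.2], [-35.2, 196.9]]
wrist 55 10 [[-35.4, 195.3], [-35.1, 196.3], [-35.0, 196.5]]
wrist 95 12 [[-35.3, 195.3], [-35.2, 195.8], [-35.0, 196.2]]
scene -60 7 [[-41.4, 193.9], [-37.1, 196.7], [-35.8, 199.2]]
top -60 12 [[-39.4, 189.6], [-37.5, 194.5], [-35.5, 197.3]]
```

```bash
python3 -m inch '[{"fingers":-1,"delta_pos":[0,0,0],"twist":[0,0,0]}]'; python3 - <<'E'
from h import *; st()
from plant import viewer
for n in ["wrist","scene","top"]:
    f=viewer.grab_frame(n);P=cloud(f);cv2.imwrite(f'pics/{n}4.png',f["pixels"])
    d=P[...,:2]-O;L=np.stack([d@hx,d@hy,P[...,2]],-1)*1000
    for lo,hi in [(-60,-30),(100,112)]:
        s=(L[...,1]>lo)&(L[...,1]<hi)&(L[...,2]>155)&(L[...,2]<215)&(abs(L[...,0]+20)<45)
        if s.sum()>3:print(n,lo,s.sum(),np.percentile(L[s],[5,20,50,80,95],axis=0).round(1)[:,[0,2]].tolist())
E
```

```text
time: 5.18
tool_pos: [0.5075, 0.0948, 0.232]
tool_rot: [0.557, 0.435, 0.558, -0.435]
contact_force: [0.5, -0.2, -0.0]
gripper_width: -0.003
t 5.175 holder mm [-52.8  28.  232. ] F [ 0.5 -0.2 -0. ] grip -0.0 j [ 0.04 -0.21  1.86 -0.    1.49  1.37]
 jaw vs -hy deg -0.04 tilt [-1.    -0.001 -0.   ]
wrist -60 3482 [[-32.4, 164.9], [-25.1, 171.2], [-8.0, 177.9], [11.2, 194.8], [20.1, 198.4]]
wrist 100 300 [[-35.1, 193.9], [-32.7, 196.0], [-29.2, 197.5], [-26.0, 198.3], [-24.9, 199.0]]
scene -60 191 [[-33.8, 164.3], [-28.0, 171.8], [-10.7, 177.9], [11.6, 192.9], [17.5, 200.3]]
scene 100 13 [[-35.9, 178.1], [-33.6, 194.0], [-32.2, 198.1], [-27.5, 199.6], [-25.1, 201.7]]
top -60 171 [[-36.2, 159.5], [-25.7, 165.7], [-7.7, 173.2], [7.8, 183.3], [17.8, 195.9]]
```

View pics/wrist4.png

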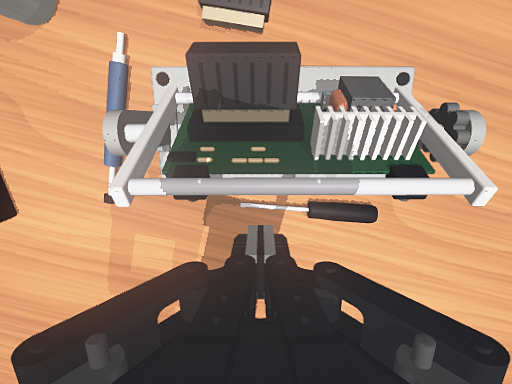

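The rail stands at X≈-30 with its centre at z≈192 (q≈1.12). It's just past half way and hanging on friction, not yet in the 45° stop, so my reading of the previous picture was wrong. I'll go back to the component side and pull further.

```bash
python3 -m inch '[{"fingers":-1,"delta_pos":[0,4.9,0],"twist":[0,0,0]},{"fingers":-1,"delta_pos":[2.5,0,0],"twist":[0,0,0]},{"fingers":-1,"delta_pos":[2.0,0,0],"twist":[0,0,0]},{"fingers":-1,"delta_pos":[0,0,0],"twist":[0,0,0]}]'
python3 -c "
from h import *; st([-10,28,188])"
```

```text
time: 5.82
tool_pos: [0.553, 0.1065, 0.1845]
tool_rot: [0.556, 0.434, 0.559, -0.436]
contact_force: [0.2, -0.0, -0.4]
gripper_width: -0.001
t 5.825 holder mm [ -5.8  28.3 184.5] F [ 0.2 -0.  -0.4] grip -0.0 j [ 0.06 -0.06  1.8   0.    1.4   1.38]
 jaw vs -hy deg -0.04 tilt [-1.    -0.005 -0.001]
 tool delta cm [-0.35 -0.42  0.03]
```

```bash
python3 -m inch '[{"fingers":-1,"delta_pos":[-0.2,-0.5,0],"twist":[0,0,0]},{"fingers":-1,"delta_pos":[0,-0.5,0],"twist":[0,0,0]},{"fingers":-1,"delta_pos":[0,-0.5,0],"twist":[0,0,0]},{"fingers":-1,"delta_pos":[0,0,0],"twist":[0,0,0]}]'
cat >> h.py <<'E'
def rail():
    from plant import viewer
    from scipy.optimize import minimize_scalar
    for n in ["wrist","scene","top"]:
        f=viewer.grab_frame(n);P=cloud(f)
        d=P[...,:2]-O;L=np.stack([d@hx,d@hy,P[...,2]],-1)*1000
        s=(((L[...,1]>-112)&(L[...,1]<-95))|((L[...,1]>95)&(L[...,1]<112))|((L[...,1]>-62)&(L[...,1]<-10)))
        s&=(abs(np.hypot(L[...,0],L[...,2]-130)-70)<9)
        X,Z=L[s][:,0],L[s][:,2]
        qs=np.arange(-.95,2.7,.01)
        c=[np.sum(abs(np.hypot(X+70*np.cos(q),Z-130-70*np.sin(q))-6)<2) for q in qs]
        i=np.argmax(c); 
        c=np.array(c); k=c>.9*c[i]; print(n,"rail q",round(qs[k].mean(),3),"n",c[i],"width",round(np.ptp(qs[k]),2))
E
python3 -c "
from h import *; st();rail()"
```

```text
time: 6.32
tool_pos: [0.5398, 0.1028, 0.1899]
tool_rot: [0.558, 0.435, 0.557, -0.435]
contact_force: [0.1, -0.3, -0.6]
gripper_width: 0.003
t 6.325 holder mm [-19.5  27.9 189.9] F [ 0.1 -0.3 -0.6] grip 0.0 j [ 0.05 -0.1   1.83 -0.    1.41  1.38]
 jaw vs -hy deg -0.05 tilt [-1.  0.  0.]
wrist rail q 1.015 n 2657 width 0.03
scene rail q 1.018 n 55 width 0.15
top rail q 0.94 n 58 width 0.02
```

```bash
python3 -m inch '[{"fingers":-1,"delta_pos":[0,0,0],"twist":[0,0,0]},{"fingers":-1,"delta_pos":[0,0,0],"twist":[0,0,0]}]' | tail -2
python3 -c "
from h import *; st();rail()"
```

```text
contact_force: [0.6, -0.3, -0.3]
gripper_width: -0.002
t 6.725 holder mm [-19.2  28.  189.2] F [ 0.6 -0.3 -0.3] grip -0.0 j [ 0.05 -0.1   1.83  0.    1.41  1.38]
 jaw vs -hy deg -0.04 tilt [-1. -0. -0.]
wrist rail q 0.985 n 2491 width 0.03
scene rail q 0.96 n 54 width 0.04
top rail q 0.94 n 52 width 0.04
```

The frame is heavily damped and creeping towards the stop. I'll help it along.

```bash
python3 -m inch '[{"fingers":-1,"delta_pos":[0,-0.4,0],"twist":[0,0,0]},{"fingers":-1,"delta_pos":[0,-0.4,0],"twist":[0,0,0]},{"fingers":-1,"delta_pos":[0,-0.3,0],"twist":[0,0,0]},{"fingers":-1,"delta_pos":[0,0,0],"twist":[0,0,0]}]' | tail -2
python3 -c "
from h import *; st();rail()"
```

```text
contact_force: [0.1, 0.0, 0.2]
gripper_width: -0.001
t 7.375 holder mm [-30.4  28.  189.3] F [0.1 0.  0.2] grip -0.0 j [ 0.05 -0.13  1.86  0.    1.41  1.37]
 jaw vs -hy deg -0.04 tilt [-1.  0. -0.]
wrist rail q 0.815 n 2620 width 0.03
scene rail q 0.795 n 59 width 0.03
top rail q 0.78 n 50 width 0.04
```

The rail is now in the 45° stop (q≈0.80). Next I'll lift, move over it and press down.

```bash
python3 -m inch '[{"fingers":-1,"delta_pos":[-2.2,0,0],"twist":[0,0,0]},{"fingers":-1,"delta_pos":[0,-2.6,0],"twist":[0,0,0]},{"fingers":-1,"delta_pos":[1.5,0,0],"twist":[0,0,0]},{"fingers":-1,"delta_pos":[0,0,0],"twist":[0,0,0]}]' | tail -2
python3 -c "
from h import *; st([-55,28,184]);rail()"
```

```text
contact_force: [-0.0, -0.8, -0.6]
gripper_width: -0.001
t 8.025 holder mm [-57.1  28.3 193.9] F [-0.  -0.8 -0.6] grip -0.0 j [ 0.04 -0.19  1.91  0.    1.43  1.36]
 jaw vs -hy deg -0.05 tilt [-1.    -0.004 -0.001]
 tool delta cm [0.99 0.21 0.03]
wrist rail q 0.815 n 2815 width 0.03
scene rail q 0.92 n 58 width 0.02
top rail q 0.77 n 41 width 0.02
```

```bash
python3 -m inch '[{"fingers":-1,"delta_pos":[0.7,0.1,0],"twist":[0,0,0]},{"fingers":-1,"delta_pos":[0.5,-0.1,0],"twist":[0,0,0]},{"fingers":-1,"delta_pos":[0.5,-0.1,0],"twist":[0,0,0]},{"fingers":-1,"delta_pos":[0.4,-0.1,0],"twist":[0,0,0]}]' | tail -2
python3 -c "
from h import *; st()"
```

```text
contact_force: [-20.8, -2.7, 38.7]
gripper_width: -0.003
t 8.675 holder mm [-57.7  27.9 182.1] F [-20.8  -2.7  38.7] grip -0.0 j [ 0.04 -0.19  1.93 -0.    1.4   1.36]
 jaw vs -hy deg -0.02 tilt [-1.    -0.     0.001]
```

```bash
python3 -c "
from h import *; st();rail();st()
from plant import viewer
f=viewer.grab_frame('wrist');cv2.imwrite('pics/wrist5.png',f['pixels'])"
```

```text
t 8.675 holder mm [-57.7  27.9 182.1] F [-20.8  -2.7  38.7] grip -0.0 j [ 0.04 -0.19  1.93 -0.    1.4   1.36]
 jaw vs -hy deg -0.02 tilt [-1.    -0.     0.001]
wrist rail q 0.765 n 3085 width 0.03
scene rail q 0.804 n 52 width 0.12
top rail q 0.715 n 40 width 0.03
t 8.825 holder mm [-57.5  27.9 182.5] F [-16.9  -2.1  29.8] grip 0.0 j [ 0.04 -0.19  1.92 -0.    1.4   1.36]
 jaw vs -hy deg -0.01 tilt [-1.     0.001  0.001]
```

View pics/wrist5.png

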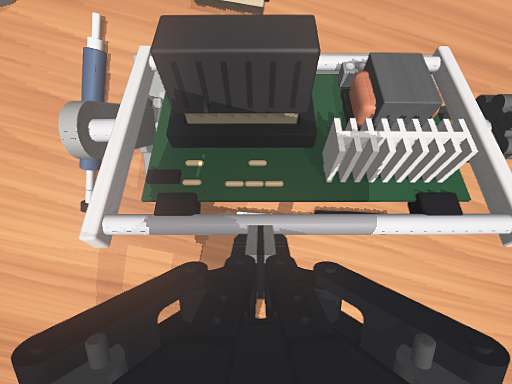

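The press is on bare rail, at image (262,225), midway between the clamps. Friction from the sliding tip is costing force, so I'll follow the arc, moving down and towards the robot together.

```bash
python3 -m inch '[{"fingers":-1,"delta_pos":[0.3,-0.3,0],"twist":[0,0,0]},{"fingers":-1,"delta_pos":[0.3,-0.2,0],"twist":[0,0,0]},{"fingers":-1,"delta_pos":[0.3,-0.2,0],"twist":[0,0,0]}]' | tail -2
python3 -c "
from h import *; st();rail()"
```

```text
contact_force: [-18.0, 1.4, 49.4]
gripper_width: 0.0
t 9.25 holder mm [-60.5  27.9 179.1] F [-18.    1.4  49.4] grip 0.0 j [ 0.04 -0.2   1.94  0.    1.39  1.36]
 jaw vs -hy deg -0.01 tilt [-1.     0.012  0.001]
wrist rail q 0.715 n 3067 width 0.03
scene rail q 0.71 n 61 width 0.02
top rail q 0.68 n 43 width 0.04
```

```bash
python3 -m inch '[{"fingers":-1,"delta_pos":[0,0,0],"twist":[0,0,0]},{"fingers":-1,"delta_pos":[0,0,0],"twist":[0,0,0]}]' | tail -2
python3 -c "
from h import *; st();rail();st()"
```

```text
contact_force: [-16.4, 1.4, 44.9]
gripper_width: -0.0
t 9.65 holder mm [-60.5  27.9 179.2] F [-16.4   1.4  44.9] grip -0.0 j [ 0.04 -0.2   1.94  0.    1.39  1.36]
 jaw vs -hy deg 0.0 tilt [-1.     0.012  0.001]
wrist rail q 0.715 n 3067 width 0.03
scene rail q 0.76 n 57 width 0.14
top rail q 0.678 n 41 width 0.04
t 9.8 holder mm [-60.5  27.9 179.2] F [-17.2   1.5  44.9] grip -0.0 j [ 0.04 -0.2   1.94  0.    1.39  1.36]
 jaw vs -hy deg 0.0 tilt [-1.     0.012  0.001]
```

The force holds statically at 45 N, which is more than the rail should need. The moment should show where it acts, so I'll look at the contact closely.

```bash
python3 - <<'E'
from h import *
from plant import manip,viewer
s=manip.state();print(s["ft_torque"].round(2),s["contact_force"].round(1),s["joint_efforts"].round(1))
m=s["ft_torque"];F=s["contact_force"]
# least-norm arm
r=np.cross(F,m)/(F@F);print("r",r.round(3),"in holder",(r[:2]@hx).round(3),(r[:2]@hy).round(3), "par",(F/np.linalg.norm(F)).round(2), "m.F",m@F)
f=viewer.grab_frame("scene");cv2.imwrite("pics/sc6.png",cv2.resize(f["pixels"][80:250,220:380],None,fx=3.5,fy=3.5,interpolation=cv2.INTER_CUBIC))
f=viewer.grab_frame("wrist");cv2.imwrite("pics/wr6.png",cv2.resize(f["pixels"][120:300,150:380],None,fx=3.3,fy=3.3,interpolation=cv2.INTER_CUBIC))
E
```

```text
[0.3  2.48 0.02] [-17.2   1.5  44.9] [ -2.2  -5.6 -17.6  -0.6  -4.3   0. ]
r [-0.048  0.006 -0.019] in holder -0.045 0.017 par [-0.36  0.03  0.93] m.F -0.6898417426839749
```

View pics/sc6.png

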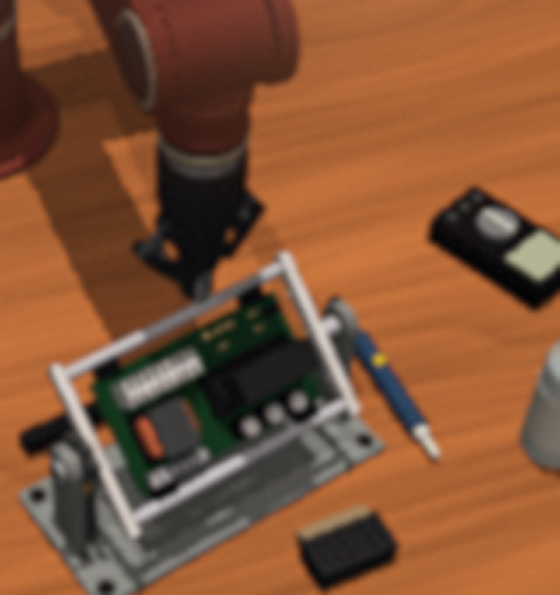

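View pics/wr6.png

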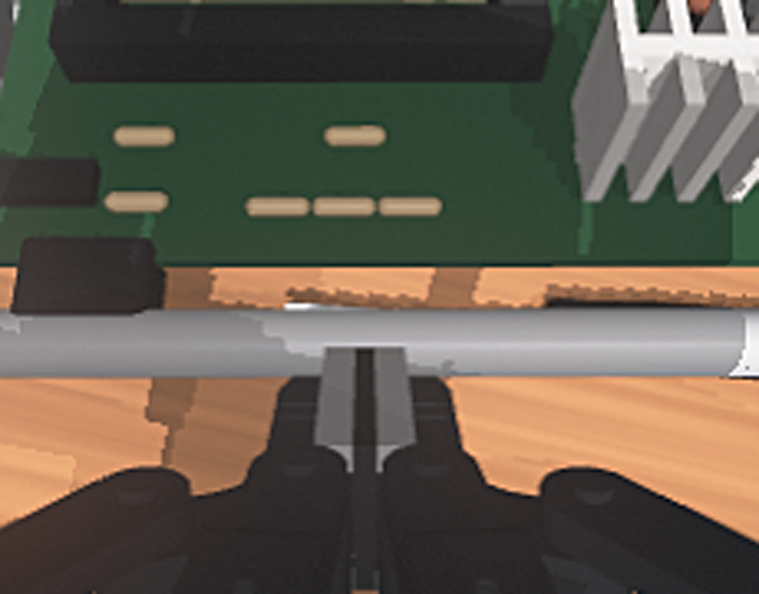

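```bash
python3 -m inch '[{"fingers":-1,"delta_pos":[-0.3,0,0],"twist":[0,0,0]},{"fingers":-1,"delta_pos":[0,0,0],"twist":[0,0,0]}]' 
python3 -c "
from h import *; st();rail()"
python3 -m inch '[{"fingers":-1,"delta_pos":[-0.5,0,0],"twist":[0,0,0]},{"fingers":-1,"delta_pos":[0,0,0],"twist":[0,0,0]}]' 
python3 -c "
from h import *; st();rail()"
```

```text
time: 10.15
tool_pos: [0.5005, 0.093, 0.1801]
tool_rot: [0.561, 0.439, 0.554, -0.431]
contact_force: [-8.9, 1.7, 34.3]
gripper_width: -0.004
t 10.15 holder mm [-60.   27.9 180.1] F [-8.9  1.7 34.3] grip -0.0 j [ 0.04 -0.2   1.94  0.    1.39  1.36]
 jaw vs -hy deg -0.01 tilt [-1.     0.014  0.001]
wrist rail q 0.73 n 3097 width 0.02
scene rail q 0.755 n 55 width 0.15
top rail q 0.697 n 37 width 0.03
time: 10.55
tool_pos: [0.5004, 0.0927, 0.1812]
tool_rot: [0.561, 0.439, 0.554, -0.431]
contact_force: [0.9, 3.6, 19.1]
gripper_width: 0.002
t 10.55 holder mm [-60.2  27.7 181.2] F [ 0.9  3.6 19.1] grip 0.0 j [ 0.04 -0.2   1.94  0.    1.39  1.36]
 jaw vs -hy deg -0.03 tilt [-1.     0.014  0.001]
wrist rail q 0.755 n 3091 width 0.03
scene rail q 0.77 n 56 width 0.13
top rail q 0.713 n 37 width 0.03
```

```bash
python3 - <<'E'
from h import *
from plant import manip
s=manip.state();m=s["ft_torque"];F=s["contact_force"]
r=np.cross(F,m)/(F@F);print(m.round(2),F.round(1),r.round(4),(r[:2]@hx).round(4),(r[:2]@hy).round(4))
n=np.array([F[:2]@hx,F[:2]@hy,F[2]])/F[2]
rh=np.array([r[:2]@hx,r[:2]@hy,r[2]])
for L in [0,-.1,-.15,-.2]: print(L,(rh+n*(L-rh[2])).round(4))
E
```

```text
[ 0.51 -0.38 -0.  ] [ 0.6  3.5 17.7] [ 0.0204  0.0274 -0.0061] 0.0265 0.0216
0 [0.0269 0.0228 0.    ]
-0.1 [ 0.0191  0.0042 -0.1   ]
-0.15 [ 0.0151 -0.005  -0.15  ]
-0.2 [ 0.0112 -0.0143 -0.2   ]
```

The moment confirms that the contact is on the bar. Pressing from above just loads it stiffly, while pulling with the finger side worked well earlier. I'll go back to the component side of the bar and pull along the arc.

```bash
python3 -m inch '[{"fingers":-1,"delta_pos":[-2.2,0,0],"twist":[0,0,0]},{"fingers":-1,"delta_pos":[0,3.5,0],"twist":[0,0,0]},{"fingers":-1,"delta_pos":[0,0,0],"twist":[0,0,0]}]' 
python3 -c "
from h import *; st([-30,28,178]);rail()"
```

```text
time: 11.08
tool_pos: [0.5305, 0.1004, 0.1962]
tool_rot: [0.557, 0.435, 0.557, -0.435]
contact_force: [0.4, -1.1, 0.3]
gripper_width: 0.001
t 11.075 holder mm [-29.1  27.9 196.2] F [ 0.4 -1.1  0.3] grip 0.0 j [ 0.05 -0.13  1.85  0.    1.42  1.37]
 jaw vs -hy deg -0.03 tilt [-1. -0. -0.]
 tool delta cm [ 1.82 -0.09 -0.01]
wrist rail q 0.815 n 2474 width 0.03
scene rail q 0.893 n 56 width 0.13
top rail q 0.785 n 46 width 0.03
```

```bash
python3 -m inch '[{"fingers":-1,"delta_pos":[1.9,0,0],"twist":[0,0,0]},{"fingers":-1,"delta_pos":[0.1,-0.4,0],"twist":[0,0,0]},{"fingers":-1,"delta_pos":[0.2,-0.4,0],"twist":[0,0,0]},{"fingers":-1,"delta_pos":[0.2,-0.3,0],"twist":[0,0,0]}]' 
python3 -c "
from h import *; st([-30,28,178])"
```

```text
time: 11.72
tool_pos: [0.5257, 0.0993, 0.173]
tool_rot: [0.562, 0.442, 0.552, -0.429]
contact_force: [30.2, 8.9, -10.8]
gripper_width: -0.003
t 11.725 holder mm [-34.1  28.  173. ] F [ 30.2   8.9 -10.8] grip -0.0 j [ 0.05 -0.14  1.9   0.    1.36  1.37]
 jaw vs -hy deg -0.08 tilt [-1.     0.023 -0.   ]
 tool delta cm [-0.49  0.42 -0.  ]
```

```bash
python3 -m inch '[{"fingers":-1,"delta_pos":[0.3,-0.3,0],"twist":[0,0,0]},{"fingers":-1,"delta_pos":[0.1,-0.2,0],"twist":[0,0,0]}]' 
python3 -c "
from h import *; st();rail()
from plant import viewer
f=viewer.grab_frame('wrist');cv2.imwrite('pics/wrist7.png',f['pixels'])"
```

```text
time: 11.98
tool_pos: [0.5245, 0.099, 0.172]
tool_rot: [0.565, 0.445, 0.55, -0.426]
contact_force: [38.2, 11.2, -9.6]
gripper_width: -0.0
t 11.975 holder mm [-35.3  28.  172. ] F [38.2 11.2 -9.6] grip -0.0 j [ 0.04 -0.15  1.91  0.01  1.35  1.37]
 jaw vs -hy deg -0.08 tilt [-0.999  0.034  0.   ]
wrist rail q 0.735 n 2809 width 0.03
scene rail q 0.776 n 55 width 0.16
top rail q 0.7 n 43 width 0.04
```

View pics/wrist7.png

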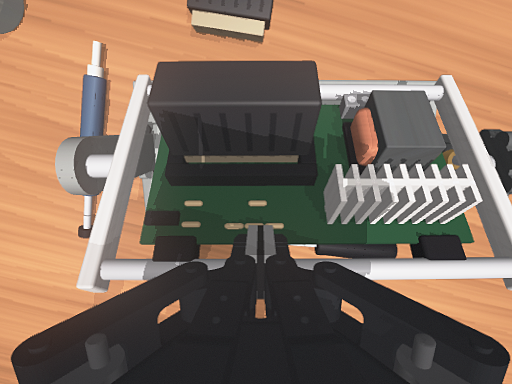

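The tip stands on the component side in the clear gap, at (262,240). The frame behaves like a stiff spring here, so before forcing it I want to see what opposes it.

```bash
python3 - <<'E'
from h import *
from plant import viewer
st()
f=viewer.grab_frame("scene");cv2.imwrite("pics/sc8.png",cv2.resize(f["pixels"][70:250,200:400],None,fx=4,fy=3.3,interpolation=cv2.INTER_CUBIC))
f=viewer.grab_frame("top");cv2.imwrite("pics/tp8.png",cv2.resize(f["pixels"][130:300,140:320],None,fx=3.5,fy=3.5,interpolation=cv2.INTER_CUBIC))
E
```

```text
t 12.175 holder mm [-35.2  27.9 172. ] F [ 35.5  10.8 -10. ] grip -0.0 j [ 0.04 -0.15  1.91  0.01  1.35  1.37]
 jaw vs -hy deg -0.08 tilt [-0.999  0.033  0.   ]
```

View pics/sc8.png

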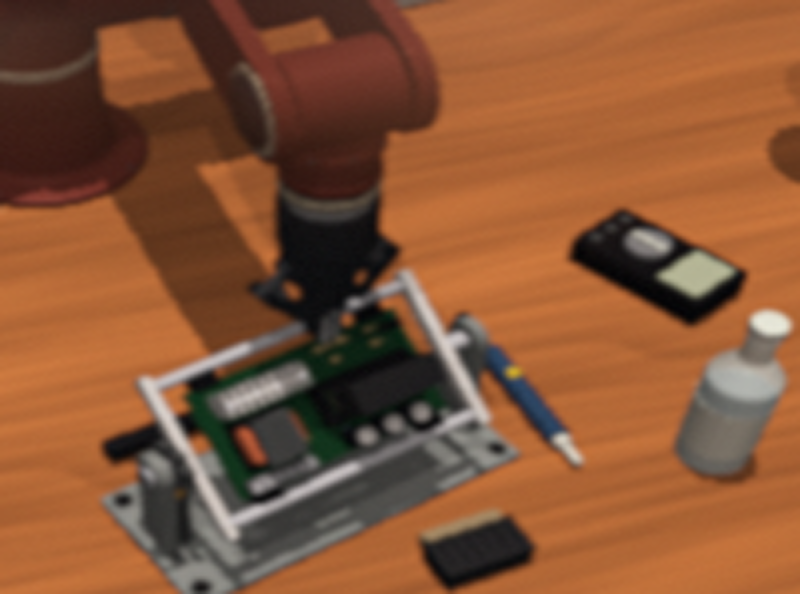

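View pics/tp8.png

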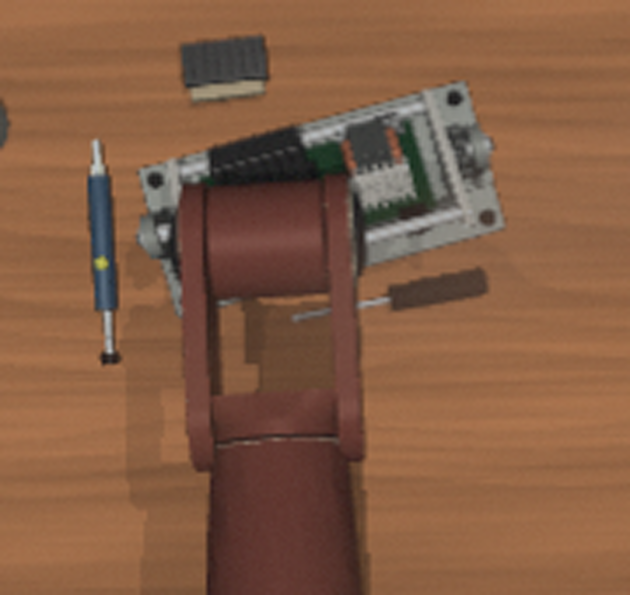

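Nothing obstructs it, so this looks like detent plus unhelpful tip friction. I'll press from above, starting further inboard so I can drag the tip towards the robot while pressing. That makes friction help.

```bash
python3 -m inch '[{"fingers":-1,"delta_pos":[0,0.6,0],"twist":[0,0,0]},{"fingers":-1,"delta_pos":[-2.6,0.2,0],"twist":[0,0,0]},{"fingers":-1,"delta_pos":[0,-1.3,0],"twist":[0,0,0]},{"fingers":-1,"delta_pos":[0,0,0],"twist":[0,0,0]}]' 
python3 -c "
from h import *; st([-48,28,187]);rail()"
```

```text
time: 12.78
tool_pos: [0.5069, 0.0949, 0.1924]
tool_rot: [0.557, 0.434, 0.558, -0.436]
contact_force: [-0.7, 0.2, -0.4]
gripper_width: -0.001
t 12.775 holder mm [-53.3  28.2 192.4] F [-0.7  0.2 -0.4] grip -0.0 j [ 0.04 -0.18  1.9  -0.    1.42  1.37]
 jaw vs -hy deg -0.06 tilt [-1.    -0.003 -0.   ]
 tool delta cm [0.54 0.53 0.02]
wrist rail q 0.815 n 2812 width 0.03
scene rail q 0.82 n 53 width 0.02
top rail q 0.775 n 44 width 0.03
```

```bash
python3 -m inch '[{"fingers":-1,"delta_pos":[0.6,0.3,0],"twist":[0,0,0]},{"fingers":-1,"delta_pos":[0.6,-0.5,0],"twist":[0,0,0]},{"fingers":-1,"delta_pos":[0.5,-0.7,0],"twist":[0,0,0]}]' 
python3 -c "
from h import *; st();rail()"
```

```text
time: 13.3
tool_pos: [0.5042, 0.0937, 0.1806]
tool_rot: [0.56, 0.438, 0.555, -0.432]
contact_force: [8.2, 3.3, 13.0]
gripper_width: 0.009
t 13.3 holder mm [-56.3  27.7 180.6] F [ 8.2  3.3 13. ] grip 0.01 j [ 0.04 -0.19  1.93  0.    1.39  1.36]
 jaw vs -hy deg -0.04 tilt [-1.     0.011  0.001]
wrist rail q 0.725 n 3061 width 0.03
scene rail q 0.784 n 56 width 0.13
top rail q 0.675 n 44 width 0.03
```

```bash
python3 -m inch '[{"fingers":-1,"delta_pos":[0.4,-0.4,0],"twist":[0,0,0]},{"fingers":-1,"delta_pos":[0.4,-0.4,0],"twist":[0,0,0]}]' 
python3 -c "
from h import *; st();rail()"
```

```text
time: 13.7
tool_pos: [0.4996, 0.0923, 0.1765]
tool_rot: [0.562, 0.44, 0.553, -0.43]
contact_force: [6.2, 2.3, 10.2]
gripper_width: 0.004
t 13.7 holder mm [-61.1  27.5 176.5] F [ 6.2  2.3 10.2] grip 0.0 j [ 0.03 -0.21  1.95  0.    1.38  1.36]
 jaw vs -hy deg -0.04 tilt [-1.     0.02   0.001]
wrist rail q 0.65 n 3056 width 0.02
scene rail q 0.61 n 60 width 0.02
top rail q 0.57 n 39 width 0.04
```

It's moving and the force has dropped to 12 N. I'll continue along the arc.

```bash
python3 -m inch '[{"fingers":-1,"delta_pos":[0.4,-0.3,0],"twist":[0,0,0]},{"fingers":-1,"delta_pos":[0.4,-0.2,0],"twist":[0,0,0]},{"fingers":-1,"delta_pos":[0.4,-0.2,0],"twist":[0,0,0]}]' 
python3 -c "
from h import *; st();rail()"
```

```text
time: 14.22
tool_pos: [0.4856, 0.0892, 0.157]
tool_rot: [0.557, 0.435, 0.557, -0.435]
contact_force: [0.7, 0.1, 0.7]
gripper_width: -0.001
t 14.225 holder mm [-75.3  27.9 157. ] F [0.7 0.1 0.7] grip -0.0 j [ 0.03 -0.21  1.99 -0.    1.36  1.36]
 jaw vs -hy deg -0.04 tilt [-1. -0.  0.]
wrist rail q 0.335 n 2926 width 0.01
scene rail q 0.313 n 61 width 0.03
top rail q 0.265 n 36 width 0.03
```

```bash
python3 -m inch '[{"fingers":-1,"delta_pos":[-0.5,0,0],"twist":[0,0,0]},{"fingers":-1,"delta_pos":[0,0,0],"twist":[0,0,0]},{"fingers":-1,"delta_pos":[0,0,0],"twist":[0,0,0]}]' 
python3 -c "
from h import *; st();rail()"
```

```text
time: 14.75
tool_pos: [0.4858, 0.0894, 0.1624]
tool_rot: [0.557, 0.435, 0.557, -0.435]
contact_force: [0.4, 0.1, -0.8]
gripper_width: 0.0
t 14.75 holder mm [-75.1  28.  162.4] F [ 0.4  0.1 -0.8] grip 0.0 j [ 0.03 -0.22  1.98 -0.    1.37  1.36]
 jaw vs -hy deg -0.04 tilt [-1.  0.  0.]
wrist rail q 0.275 n 2569 width 0.01
scene rail q 0.29 n 61 width 0.04
top rail q 0.235 n 35 width 0.05
```

It's past half way and creeping. I'll nudge it gently to near level.

```bash
python3 -m inch '[{"fingers":-1,"delta_pos":[0.3,0.5,0],"twist":[0,0,0]},{"fingers":-1,"delta_pos":[0.5,0,0],"twist":[0,0,0]},{"fingers":-1,"delta_pos":[0.5,0,0],"twist":[0,0,0]},{"fingers":-1,"delta_pos":[0.4,0,0],"twist":[0,0,0]},{"fingers":-1,"delta_pos":[0.3,0,0],"twist":[0,0,0]}]' 
python3 -c "
from h import *; st();rail()"
```

```text
time: 15.52
tool_pos: [0.4904, 0.0905, 0.1418]
tool_rot: [0.557, 0.435, 0.558, -0.435]
contact_force: [-0.4, 0.3, 0.6]
gripper_width: 0.003
t 15.525 holder mm [-70.4  28.  141.8] F [-0.4  0.3  0.6] grip 0.0 j [ 0.03 -0.18  1.99 -0.    1.33  1.36]
 jaw vs -hy deg -0.04 tilt [-1. -0. -0.]
wrist rail q 0.02 n 2339 width 0.02
scene rail q 0.025 n 59 width 0.03
top rail q 0.007 n 34 width 0.08
```

The frame is level (q≈0.02). Next I'll lift, go over the module and measure its top.

```bash
python3 -m inch '[{"fingers":-1,"delta_pos":[-5,0,0],"twist":[0,0,0]},{"fingers":-1,"delta_pos":[-4.4,0,0],"twist":[0,0,0]},{"fingers":-1,"delta_pos":[0,3.6,-0.6],"twist":[0,0,0]},{"fingers":-1,"delta_pos":[0,3.6,-0.6],"twist":[0,0,0]},{"fingers":-1,"delta_pos":[0,0,0],"twist":[0,0,0]}]' 
python3 - <<'E'
from h import *; st([3,40,205]);rail()
from plant import viewer
for n in ["scene","top","wrist"]:
    f=viewer.grab_frame(n);P=cloud(f);cv2.imwrite(f'pics/{n}9.png',f["pixels"])
    d=P[...,:2]-O;L=np.stack([d@hx,d@hy,P[...,2]],-1)*1000
    s=(L[...,2]>180)&(L[...,2]<210)&(abs(L[...,0]-4)<40)&(abs(L[...,1]-40)<60)
    if s.sum()>5: print(n,s.sum(),np.percentile(L[s],[2,50,98],axis=0).round(1).tolist())
E
```

```text
time: 16.3
tool_pos: [0.5587, 0.1202, 0.2361]
tool_rot: [0.557, 0.435, 0.558, -0.435]
contact_force: [0.2, 0.6, -1.1]
gripper_width: -0.001
t 16.3 holder mm [  3.1  40.2 236.1] F [ 0.2  0.6 -1.1] grip -0.0 j [ 0.08 -0.08  1.73  0.    1.49  1.41]
 jaw vs -hy deg 0.0 tilt [-1. -0. -0.]
 tool delta cm [ 3.11 -0.01  0.02]
wrist rail q 0.03 n 699 width 0.02
scene rail q 0.04 n 52 width 0.02
top rail q -0.015 n 76 width 0.01
scene 299 [[-11.3, 0.4, 181.9], [8.4, 36.1, 198.8], [19.2, 78.1, 203.6]]
wrist 5074 [[-7.1, 2.4, 183.0], [10.0, 40.2, 198.7], [21.6, 77.8, 200.2]]
```

View pics/wrist9.png

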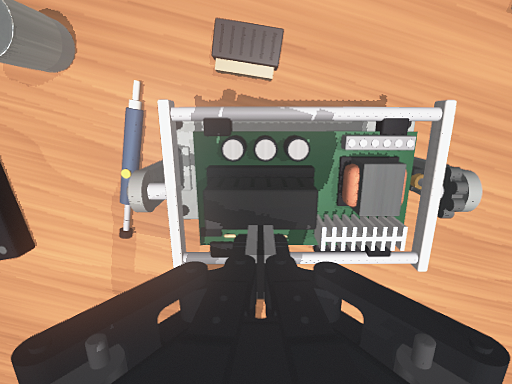

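The board is level with components up, and the module (dark box, pixels 205–317 × 168–228) has its top at z≈199, about 11 mm proud. I'll press straight down on its middle.

```bash
python3 -m inch '[{"fingers":-1,"delta_pos":[2.6,0.1,0],"twist":[0,0,0]},{"fingers":-1,"delta_pos":[0.9,0,0],"twist":[0,0,0]},{"fingers":-1,"delta_pos":[0.4,0,0],"twist":[0,0,0]},{"fingers":-1,"delta_pos":[0.4,0,0],"twist":[0,0,0]},{"fingers":-1,"delta_pos":[0.3,0,0],"twist":[0,0,0]}]' 
python3 -c "
from h import *; st()"
```

```text
time: 17.23
tool_pos: [0.5584, 0.1199, 0.1928]
tool_rot: [0.558, 0.435, 0.557, -0.435]
contact_force: [-5.6, -0.1, 6.5]
gripper_width: -0.004
t 17.225 holder mm [  2.8  39.9 192.8] F [-5.6 -0.1  6.5] grip -0.0 j [ 0.08 -0.05  1.78 -0.    1.41  1.41]
 jaw vs -hy deg -0.04 tilt [-1.  0.  0.]
```

```bash
python3 -m inch '[{"fingers":-1,"delta_pos":[0.3,0,0],"twist":[0,0,0]},{"fingers":-1,"delta_pos":[0.2,0,0],"twist":[0,0,0]},{"fingers":-1,"delta_pos":[0.2,0,0],"twist":[0,0,0]}]' 
python3 -c "
from h import *; st()"
```

```text
time: 17.6
tool_pos: [0.5588, 0.12, 0.1874]
tool_rot: [0.558, 0.435, 0.557, -0.435]
contact_force: [-9.0, -0.9, 17.2]
gripper_width: 0.002
t 17.6 holder mm [  3.1  40.  187.4] F [-9.  -0.9 17.2] grip 0.0 j [ 0.08 -0.04  1.78 -0.    1.4   1.41]
 jaw vs -hy deg -0.04 tilt [-1.     0.001  0.   ]
```

```bash
python3 -m inch '[{"fingers":-1,"delta_pos":[0.3,0,0],"twist":[0,0,0]},{"fingers":-1,"delta_pos":[0.1,0,0],"twist":[0,0,0]},{"fingers":-1,"delta_pos":[0,0,0],"twist":[0,0,0]}]' 
python3 -c "
from h import *; st();rail()"
```

```text
time: 17.98
tool_pos: [0.5598, 0.1202, 0.1873]
tool_rot: [0.559, 0.436, 0.556, -0.434]
contact_force: [-12.5, -1.1, 24.9]
gripper_width: -0.0
t 17.975 holder mm [  4.1  39.9 187.3] F [-12.5  -1.1  24.9] grip -0.0 j [ 0.08 -0.04  1.78  0.    1.4   1.41]
 jaw vs -hy deg -0.02 tilt [-1.     0.004  0.001]
wrist rail q 0.06 n 224 width 0.02
scene rail q 0.07 n 47 width 0.02
top rail q 0.025 n 77 width 0.03
```

The force is rising with no travel at z=187.3, so the module is home. I'll lift off and check.

```bash
python3 -m inch '[{"fingers":-1,"delta_pos":[-1.0,0,0],"twist":[0,0,0]},{"fingers":-1,"delta_pos":[-2,0,0],"twist":[0,0,0]},{"fingers":-1,"delta_pos":[-4,0,0],"twist":[0,0,0]},{"fingers":-1,"delta_pos":[-2,-4,0],"twist":[0,0,0]},{"fingers":-1,"delta_pos":[0,-5,0],"twist":[0,0,0]}]' 
python3 -m inch '[{"fingers":-1,"delta_pos":[0,-5,0],"twist":[0,0,0]},{"fingers":-1,"delta_pos":[0,-5,0],"twist":[0,0,0]},{"fingers":-1,"delta_pos":[0,0,0],"twist":[0,0,0]}]' >/dev/null
python3 - <<'E'
from h import *; st();rail()
from plant import viewer
for n in ["scene","top","wrist"]:
    f=viewer.grab_frame(n);P=cloud(f);cv2.imwrite(f'pics/{n}10.png',f["pixels"])
    d=P[...,:2]-O;L=np.stack([d@hx,d@hy,P[...,2]],-1)*1000
    s=(L[...,2]>178)&(L[...,2]<210)&(abs(L[...,0]-4)<30)&(abs(L[...,1]-40)<60)
    if s.sum()>5: 
        A=L[s];A=A[A[:,2]>np.median(A[:,2])-4];c,*_=np.linalg.lstsq(np.c_[A[:,:2]-[4,40],np.ones(len(A))],A[:,2],rcond=None)
        print(n,s.sum(),np.percentile(L[s],[2,50,98],axis=0).round(1).tolist(),"plane",c.round(3))
    # board plane/all-frame side rails tilt: far rail
    s=(abs(np.hypot(L[...,0]-70,L[...,2]-130))<10)&(abs(L[...,1])<110); print("far rail z95",np.percentile(L[s][:,2],95).round(1) if s.sum()>5 else 0)
    s=(abs(np.hypot(L[...,0]+70,L[...,2]-130))<10)&(abs(L[...,1])<110); print("near rail z95",np.percentile(L[s][:,2],95).round(1) if s.sum()>5 else 0)
E
```

```text
time: 18.75
tool_pos: [0.4718, 0.0979, 0.2728]
tool_rot: [0.559, 0.436, 0.556, -0.434]
contact_force: [-0.8, 0.2, 0.9]
gripper_width: 0.002
t 19.125 holder mm [-188.9   40.2  270.3] F [ 0.5 -0.4  0.6] grip 0.0 j [-0.   -0.61  2.09 -0.    1.66  1.32]
 jaw vs -hy deg -0.09 tilt [-1.     0.003  0.001]
wrist rail q 0.048 n 967 width 0.16
scene rail q 0.073 n 51 width 0.15
top rail q -0.005 n 68 width 0.03
scene 252 [[-11.6, 0.8, 178.7], [6.3, 38.0, 188.6], [18.8, 78.8, 193.2]] plane [-1.20000e-02 -6.00000e-03  1.89006e+02]
far rail z95 138.9
near rail z95 139.3
top 273 [[-11.7, 1.6, 179.8], [2.7, 39.8, 186.0], [17.3, 78.2, 192.4]] plane [-5.00000e-03 -4.00000e-03  1.86451e+02]
far rail z95 137.9
near rail z95 137.8
far rail z95 0
near rail z95 137.8
```

View pics/wrist10.png

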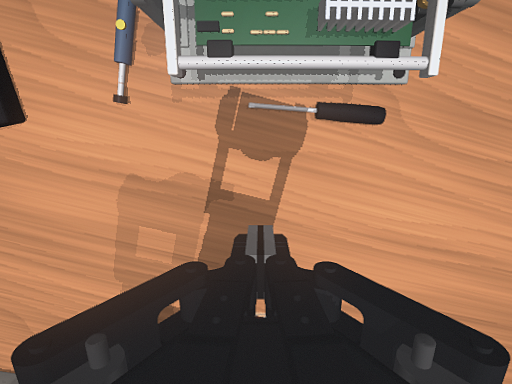

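View pics/scene10.png

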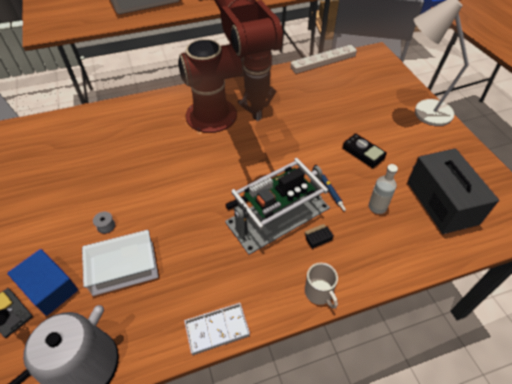

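Both rails are at equal height and the module top measures 186.5 and 189.0 mm (187.5 expected, with ±1 mm camera bias). The robot is clear and the bystanders haven't moved, so I'll hand in.

```bash
python3 -c "
from plant import manip
print(manip.job_done())"
```

```text
the job is handed in; nothing more can be done
None
```

I tipped the board by its bare rail from upright, through the 45° stop, to level with the components up. Then I pressed the module straight down until it was home. The job was handed in at about 19 s of the 42 s allowed.

**Last checks**
- **Level:** near and far rails are within 0.4 mm of the same height in both overview cameras. The fitted rail angle was about 0 from the top camera and 0.05–0.07 rad from the other two, with a blurred fit. I put that down to camera bias.
- **Module:** under 25 N the fingertips stood still at z = 187.3 mm (187.5 is home). Afterwards the cameras read the module top at 186.5 and 189.0 mm, about 187.8 mm on average.
- **Clear of everything:** the robot is touching nothing, and the bystanders look unmoved in the pictures.

**What did not go smoothly**
- **First pull:** the frame stopped short of the 45° stop on friction, though I first read the picture as a click. It needed two more short pulls.
- **Leaving the 45° stop:** the fingertips met up to about 53 N on the rail (wrist limit 120 N). After I changed to pressing and dragging along the arc, readings stayed under about 16 N.
- **Module press:** fingertip friction tilted the frame by about 0.03 rad for a moment. It went back to level when I lifted off.

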